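# Pack the three-vehicle set into its display tray

### The arm

A 6-joint arm with a two-finger parallel gripper is mounted at the origin on the work surface. World frame = base frame: x ahead of the robot, y to its left, z up, the work surface at z = 0. Lengths are in m, angles in rad, forces in N, time in s.
With the tool pointing down it reaches from about 0.325 to 0.85 m from the base axis. Payload 4.4 kg.
Tool frame: the origin (TCP) lies on the centre line of the jaws, within the pads' length; the fingertips stand tip_extent ahead of it and the grasp point (between the pads) lies 3 mm ahead of it (tip_extent is the distance from the TCP to the fingertips, in m); z points along the fingers, y is the line along which they close (so a half turn about z gives the same grasp; the last joint's range is limited). The gripper opens to 94 mm and grips with 3 to 60 N. Pads are 16 mm wide; open, the fingers measure 119 mm over their backs; the gripper's body (75 mm by 177 mm) begins 78 mm behind the grasp point.
Start: joints at [1.107, 0.207, 1.542, -0, 1.393, -0.15], TCP at [0.177, 0.547, 0.2] pointing down, gripper open.
Joint ranges: [-2.73, 2.73], [-0.86, 2.22], [0.23, 2.46], [-1.11, 4.25], [0.08, 2.63], [-2.82, 2.82]. Speed limits (rad/s): [2.79, 2.79, 3.14, 3.14, 3.14, 3.14].

### API

Orientations are given as a unit quaternion [x, y, z, w].
In Python, from rig import state, read_camera, camera_info, job_done, tip_extent gives the robot as it stands.
- The arm moves only by the tool send_rows, never from a script. Its argument "series" is a list of rows, each an object with "hand": the finger opening in cm, from 0 to 9.4; "travel": the shift along the tool's x, y, z in cm, a list of three; "turn": the turn, a rotation vector about the tool's x, y, z in degrees, a list of three. A call has 1 to 10 rows; each row shifts and turns the commanded pose from where the row before left it, along the tool's axes as they then stand; what a row does not reach is not made up. A row lasts 1/12 s, in which the tool goes at most 41.7 mm and 7.16 degrees, less where a joint would pass 70% of its speed; a pose out of reach is approached as far as the arm can. A call is refused whole if a number of a shift passes 4.17 or a number of a turn 7.16, either way. A call with a gripper value outside its range is refused whole. The fingers move at their own pace and stop on an object; the grip force is fixed at half the most. Time passes only in rows, so rows that do not move let the fingers close. It gives the time, the measured TCP pose, the force, the opening and the grip force at its end, in the units of the state.
- state(): the state, without advancing time (a new reading comes with each control period).
- read_camera(name): name is "scene" or "top"; returns the picture (480x640x3 uint8, red, green, blue); there is no depth.
- camera_info(name): a dict with "intrinsics" (3x3 intrinsics, pixels), "dist_coeffs" ([k1, k2, p1, p2, k3] as OpenCV has them; the pictures are not rectified), "R" (3x3) and "t" (3): a world point X has camera coordinates R X + t. Camera axes: x right, y down, z forward; pixel columns grow to the right and rows downward; lengths in m; the calibration is good to about 2 mm. A picture is of the moment at which its call begins. camera_info takes no time and is no camera call.
- job_done(): hands the job in; it is judged then, once.
The state is a dict: "clock": time; "qpos": joint angles; "qd": joint speeds; "joint_efforts": joint torques, N m; "eef_pos": TCP position; "tool_rot": TCP orientation; "ft_force": force on the tool from outside, world axes, zero at the start; "wrist_torque": the same for the moment, N m; "finger_gap": opening from 0.0 (shut) to 1.0 (fully open); "grasp_force": force on a finger pad.
Only numpy, scipy, OpenCV 4.12 (cv2) and the standard library are available. Lean on these libraries where they do the work, as an engineer would, in place of code of your own. Each camera call takes 0.05 s, during which the arm holds its last target. There are 200 camera calls.

### The job

Pack the boxed set: put the bus, the tipper truck and the saloon car into the blue display tray, each set down gently, wheels flat, in the recess cut to its length (bus in the longest, tipper in the middle one, saloon in the shortest), and let go. The tanker and the pickup look alike but do not belong: leave them, the skittle and the mug standing where they are.

Things in the scene. Friction and masses are not known exactly. Their poses are not given: they have to be found in the camera images.
- bus: Red toy bus, 132 mm long (x), 46 mm wide, 56 mm high, 150 to 270 g: one long box with a row of windows and two square white hatches on its flat roof. Origin: centre of its underside at wheel-bottom height; front towards -x. Wheels do not turn. Flat sides, 46 mm apart, from 12 to 54 mm above the wheel bottoms at its middle, to be gripped across y.
- tipper: Red toy tipper truck, 106 mm long (x), 46 mm wide, 56 mm high, 130 to 230 g: a cab at the front and behind it an open, empty, box-shaped tipping body. Origin: centre of its underside at wheel-bottom height; front towards -x. Wheels do not turn. Flat sides, 46 mm apart, from 18 to 50 mm above the wheel bottoms at its middle, to be gripped across y.
- saloon: Red toy saloon car, 80 mm long (x), 46 mm wide, 51 mm high, 90 to 160 g: closed cabin with black windows in the middle, between bonnet and boot. Origin: centre of its underside at wheel-bottom height; front towards -x. Wheels do not turn. Flat sides, 46 mm apart, from 12 to 32 mm above the wheel bottoms at its middle, to be gripped across y.
- tanker: Red toy tanker truck, 106 mm long (x), 46 mm wide, 59 mm high: as the tipper truck, but with a round tank lying behind the cab, with a black filler cap on top. Not part of the set. Origin: centre of its underside at wheel-bottom height; front towards -x. Wheels do not turn. 
- pickup: Red toy pickup, 80 mm long (x), 46 mm wide, 51 mm high: as the saloon car, but open bed with black floor at the back and small cabin at the front. Not part of the set. Origin: centre of its underside at wheel-bottom height; front towards -x. Wheels do not turn. 
- insert_long: Fixed cardboard insert 174 (x) x 90 (y) x 12 mm, with a central black-floored recess 152 mm long (x), 66 wide, 8 deep: the longest, for the bus. Lies with the two others (any order, 91 mm apart along y) in a fixed blue tray, 186 x 286 mm, edge 13 mm above the counter. Origin: centre of its underside, 5 mm above the counter; recess floor at 4 mm, rim at 12 mm above the origin.
- insert_medium: Fixed cardboard insert 174 (x) x 90 (y) x 12 mm, with a central black-floored recess 126 mm long (x), 66 wide, 8 deep: the middle length, for the tipper truck. Lies with the two others (any order, 91 mm apart along y) in a fixed blue tray, 186 x 286 mm, edge 13 mm above the counter. Origin: centre of its underside, 5 mm above the counter; recess floor at 4 mm, rim at 12 mm above the origin.
- insert_short: Fixed cardboard insert 174 (x) x 90 (y) x 12 mm, with a central black-floored recess 100 mm long (x), 66 wide, 8 deep: the shortest, for the saloon car. Lies with the two others (any order, 91 mm apart along y) in a fixed blue tray, 186 x 286 mm, edge 13 mm above the counter. Origin: centre of its underside, 5 mm above the counter; recess floor at 4 mm, rim at 12 mm above the origin.
- skittle: Small wooden skittle standing among the toys, 42 mm in diameter, 85 mm high. Origin: centre of its underside. A bystander.
- mug: White mug, 76 mm in diameter, 85 mm high, beyond the toys. Origin: centre of its underside. A bystander.
There are look-alikes about, which are no part of the job. Leave any yellow look-alike of the tipper alone.

How it is judged:
At the end, for the whole second after the job is handed in: Bus, tipper, saloon rest released and upright (0.1 rad) in the long, middle, short recess: centre within 15 mm of the insert's, underside under 8 mm above the insert's underside (recess floor: 4 mm). Tanker, pickup, skittle, mug within 30 mm of their start, tilted under 0.3 rad (horizontal distance between bus and insert_long below 0.015 m and z of bus in the frame of insert_long below 0.008 m and angle between each of bus, tipper, saloon's own z axis and vertical below 0.1 rad and linear speed of each of bus, tipper, saloon below 0.02 m/s and contact force between each of bus, tipper, saloon and the fingers below 0.05 N and horizontal distance between tipper and insert_medium below 0.015 m and z of tipper in the frame of insert_medium below 0.008 m and horizontal distance between saloon and insert_short below 0.015 m and z of saloon in the frame of insert_short below 0.008 m and distance of each of tanker, pickup, skittle, mug from where it was at the start of the episode below 0.03 m and angle between each of tanker, pickup, skittle, mug's own z axis and vertical below 0.3 rad); the robot touches nothing.
It fails at once if the bus falls free from more than about 50 mm above the counter instead of being set down (height (world z) of bus above 0.05 m and contact force between bus and anything else below 0.01 N).
It fails at once if the tipper truck falls free from more than about 50 mm above the counter instead of being set down (height (world z) of tipper above 0.05 m and contact force between tipper and anything else below 0.01 N).
It fails at once if the saloon car falls free from more than about 50 mm above the counter instead of being set down (height (world z) of saloon above 0.05 m and contact force between saloon and anything else below 0.01 N).
It fails at once if the tanker or the pickup is shifted by more than 30 mm or tipped over (distance of any of tanker, pickup from where it was at the start of the episode above 0.03 m or angle between any of tanker, pickup's own z axis and vertical above 0.3 rad).
It fails at once if the skittle or the mug is shifted by more than 30 mm or tipped over (distance of any of skittle, mug from where it was at the start of the episode above 0.03 m or angle between any of skittle, mug's own z axis and vertical above 0.3 rad).
It also fails if it takes over 91 s, if anything falls off the work surface, if the arm or the gripper's body presses on something with over 40 N, if the wrist force passes 120 N, or if a joint passes its speed limit or range.

## Working session

There is one attempt and no reset: what is moved stays moved. The work goes in short steps, Python scripts to look and compute and a tool call to move; the robot and the scene stay as the last step left them, time stands still between calls to the robot, and variables do not carry over. Pictures are saved under pics/ and viewed, at most 14 in all, crops included, and the job is handed in when it is done.

Besides the shell and the picture viewer there is one more tool, called as name([rows], argument=value, ...), one row to a line, values as JSON. send_rows: Moves the arm, as the interface text tells. Its arguments: {"type":"object","properties":{"series":{"type":"array"}},"required":["series"]}

```bash
mkdir -p pics; python3 - <<'E'
from rig import *
import cv2
for n in("scene","top"):
    cv2.imwrite(f"pics/{n}0.png",read_camera(n)[:,:,::-1])
    c=camera_info(n);print(n,c)
print(state(),tip_extent)
E
```

```text
scene {'intrinsics': array([[557.95666755,   0.        , 316.1111665 ],
       [  0.        , 557.95666755, 239.60673381],
       [  0.        ,   0.        ,   1.        ]]), 'dist_coeffs': array([0.01404246, 0.        , 0.        , 0.        , 0.        ]), 'R': array([[-0.87538672,  0.48340566,  0.00413081],
       [ 0.41899851,  0.76296007, -0.49227247],
       [-0.24111894, -0.42919798, -0.87043136]]), 't': array([ 0.5399832 , -0.27282586,  1.21008913])}
top {'intrinsics': array([[445.97382464,   0.        , 322.74797341],
       [  0.        , 445.97382464, 239.9538265 ],
       [  0.        ,   0.        ,   1.        ]]), 'dist_coeffs': array([-0.06095311,  0.        ,  0.        ,  0.        ,  0.        ]), 'R': array([[ 0.07751111, -0.99696533,  0.0072227 ],
       [-0.97118046, -0.07714021, -0.22551695],
       [ 0.22538974,  0.01046552, -0.97421247]]), 't': array([-0.02447479,  0.63100365,  0.85771913])}
{'clock': 0.1, 'qpos': array([ 1.10753417e+00,  2.07351935e-01,  1.54276769e+00,  4.77791351e-06,
        1.39351894e+00, -1.50516030e-01]), 'qd': array([ 6.85851219e-04, -2.54848830e-04, -2.28159285e-03,  1.75805735e-03,
        3.11461600e-03, -4.71695138e-05]), 'joint_efforts': array([-1.70268731e-04, -3.71859562e+01, -2.82295293e+01,  6.99952198e-02,
        3.09993792e-02, -6.03883859e-05]), 'eef_pos': array([0.17660081, 0.54644366, 0.19941779]), 'tool_rot': array([ 1.55736891e-01,  9.87798043e-01, -9.74450367e-04, -3.11270407e-04]), 'ft_force': array([-0.59196536, -0.00172304,  0.42941399]), 'wrist_torque': array([ 0.02307068,  0.01021365, -0.0459606 ]), 'grasp_force': 0.0, 'finger_gap': 1.0023718603583227} 0.022
```

View pics/top0.png

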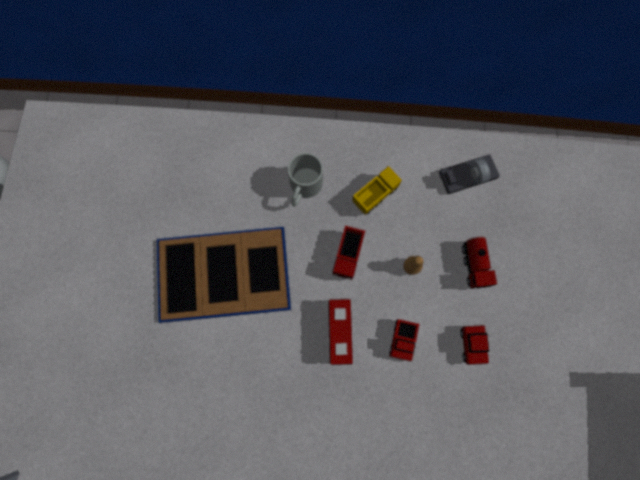

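View pics/scene0.png

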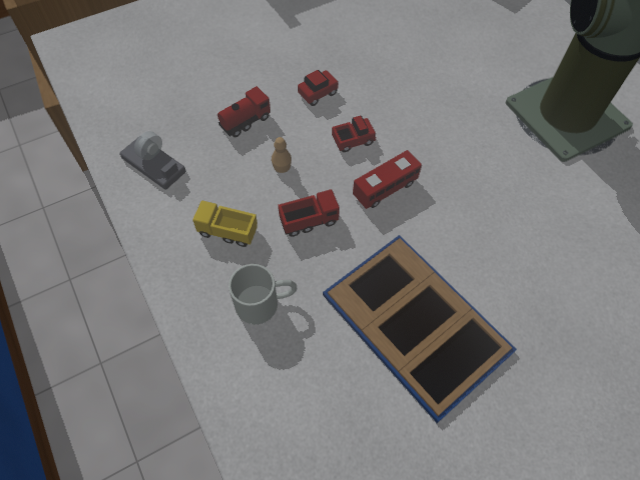

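The top view shows the bus at (340,332) with two white hatches, the red open-bodied tipper at (349,252), the saloon at (477,345), the pickup at (404,340), the tanker at (480,262) and the skittle at (413,265). The tray's recesses run long (181), medium (222), short (264) from left to right. The scene view agrees with this: saloon at (318,86), pickup at (354,133).

```bash
cat > h.py <<'E'
import numpy as np,cv2
from rig import *
def cast(n,px,z):
    c=camera_info(n);R,t=c['R'],c['t']
    u=cv2.undistortPoints(np.float64(px).reshape(-1,1,2),c['intrinsics'],c['dist_coeffs']).reshape(-1,2)
    d=np.c_[u,np.ones(len(u))]@R; C=-R.T@t
    return (C+d*((z-C[2])/d[:,2])[:,None])[:,:2]
def rect(P):
    (cx,cy),(w,h),a=cv2.minAreaRect(np.float32(P*1000))
    if w<h: w,h,a=h,w,a+90
    return np.round([cx,cy,w,h,(a+90)%180-90],1)  # mm, deg of long axis
def masks(n):
    im=read_camera(n); g=cv2.cvtColor(im,cv2.COLOR_RGB2HSV).astype(int)
    H,S,V=g[...,0],g[...,1],g[...,2]
    return im,{'red':((H<6)|(H>172))&(S>150)&(V>45),'brown':(H>7)&(H<22)&(S>60)&(V>50),'black':(V<40),'blue':(H>100)&(H<130)&(S>100)}
def blobs(m,amin=150):
    cs,_=cv2.findContours(cv2.morphologyEx(np.uint8(m),cv2.MORPH_CLOSE,np.ones((3,3))),cv2.RETR_EXTERNAL,cv2.CHAIN_APPROX_NONE)
    return [c.reshape(-1,2) for c in cs if cv2.contourArea(c)>amin]
E
python3 - <<'E'
from h import *
c=camera_info('top');print('C',-c['R'].T@c['t'])
for n in('top','scene'):
    im,M=masks(n)
    for k,zs in(('red',(.022,.034)),('brown',(.017,)),('black',(.017,.009))):
        for b in blobs(M[k]):
            if b.shape[0]<600: print(n,k,b.mean(0).round(),*[(z,rect(cast(n,b,z)).tolist()) for z in zs])
E
```

```text
C [0.42139439 0.01529876 0.97807947]
top red [476. 344.] (0.022, [442.3, -314.7, 76.7, 48.9, 6.2]) (0.034, [442.0, -310.6, 75.8, 48.2, 6.2])
top red [404. 340.] (0.022, [441.1, -161.5, 77.2, 46.5, -8.9]) (0.034, [440.9, -159.3, 76.2, 45.9, -8.9])
top red [340. 332.] (0.022, [448.9, -25.6, 131.5, 44.9, 5.4]) (0.034, [448.5, -25.1, 129.8, 44.3, 5.4])
top red [481. 263.] (0.022, [621.9, -325.7, 106.9, 45.2, 12.5]) (0.034, [619.4, -321.4, 105.6, 44.7, 12.5])
top red [348. 251.] (0.022, [622.0, -32.4, 106.7, 44.2, -10.9]) (0.034, [619.5, -31.8, 105.3, 43.7, -10.9])
top brown [413. 264.] (0.017, [604.5, -177.1, 42.6, 37.8, -85.6])
top brown [222. 274.] (0.017, [552.4, 239.8, 271.8, 173.1, -79.7])
top black [407. 330.] (0.017, [461.9, -167.4, 32.8, 26.1, 82.5]) (0.009, [462.2, -168.9, 33.1, 26.3, 82.5])
top black [263. 269.] (0.017, [568.9, 150.0, 96.8, 62.2, 10.1]) (0.009, [570.1, 151.1, 97.6, 62.7, 10.1])
top black [222. 274.] (0.017, [552.8, 239.1, 122.3, 61.8, 10.5]) (0.009, [553.9, 241.0, 123.3, 62.3, 10.5])
top black [180. 278.] (0.017, [536.3, 328.6, 148.3, 61.3, 10.4]) (0.009, [537.
[... 297 characters left out ...]
43.1, 18.8]) (0.009, [825.4, -288.0, 54.2, 43.5, 18.8])
scene brown [418. 324.] (0.017, [553.9, 243.2, 271.2, 174.6, -79.6])
scene brown [280. 155.] (0.017, [595.3, -186.7, 87.2, 36.3, 63.3])
scene brown [59. 55.] (0.017, [954.1, -625.8, 509.8, 326.3, 61.8])
scene black [453. 361.] (0.017, [543.7, 333.7, 135.7, 63.3, 10.4]) (0.009, [540.7, 332.5, 136.9, 63.9, 10.4])
scene black [417. 320.] (0.017, [558.1, 244.1, 113.0, 62.1, 10.4]) (0.009, [555.2, 242.1, 114.0, 62.7, 10.4])
scene black [379. 294.] (0.017, [583.3, 171.8, 62.9, 31.3, 10.2]) (0.009, [580.7, 169.2, 63.5, 31.5, 10.2])
scene black [595.  55.] (0.017, [-172.4, -75.9, 399.0, 150.6, 48.6]) (0.009, [-181.8, -80.7, 402.6, 151.9, 48.6])
```

```bash
cat >> h.py <<'E'
from scipy.spatial.transform import Rotation as Rn
T=dict(bus=(.4485,-.025,5.4),tipper=(.620,-.032,-10.9),saloon=(.442,-.3145,6.2),long=(.536,.330,10.35),medium=(.5525,.2405,10.35),short=(.569,.151,10.35))
def plan(x,y,yaw,z=None):
    s=state();R=Rn.from_quat(s['tool_rot']);p=s['eef_pos']
    a=np.degrees(np.arctan2(*R.apply([0,1,0])[1::-1]))
    d=(yaw+90-a+90)%180-90
    R2=R*Rn.from_rotvec([0,0,-d],degrees=True)
    print('turn z',round(-d,1),'travel cm after turn',(R2.inv().apply(np.array([x,y,p[2] if z is None else z])-p)*100).round(2),'tilt',(R.apply([0,0,1])).round(4),p.round(4),'F',s['ft_force'].round(1),s['clock'])
E
python3 -c "
from h import *
plan(*T['bus'])"
```

```text
turn z -23.3 travel cm after turn [-21.68 -59.47   0.06] tilt [-7.0e-04 -1.3e-03 -1.0e+00] [0.1767 0.5466 0.1997] F [ 0.1 -0.1  0.8] 0.2
```

send_rows([
  {"hand": 9.4,"travel": [0,0,0],"turn": [0,0,-5.8]},
  {"hand": 9.4,"travel": [0,0,0],"turn": [0,0,-5.8]},
  {"hand": 9.4,"travel": [0,0,0],"turn": [0,0,-5.8]},
  {"hand": 9.4,"travel": [0,0,0],"turn": [0,0,-5.9]},
  {"hand": 9.4,"travel": [-1.3,-3.5,0],"turn": [0,0,0]},
  {"hand": 9.4,"travel": [-1.3,-3.5,0],"turn": [0,0,0]},
  {"hand": 9.4,"travel": [-1.3,-3.5,0],"turn": [0,0,0]},
  {"hand": 9.4,"travel": [-1.3,-3.5,0],"turn": [0,0,0]},
  {"hand": 9.4,"travel": [-1.3,-3.5,0],"turn": [0,0,0]},
  {"hand": 9.4,"travel": [-1.3,-3.5,0],"turn": [0,0,0]},
])

```text
clock: 1.03
eef_pos: [0.2745, 0.3437, 0.2003]
tool_rot: [-0.047, 0.999, -0.0, 0.0]
ft_force: [1.0, 1.7, 0.6]
finger_gap: 1.0
grasp_force: 0.0
```

send_rows([
  {"hand": 9.4,"travel": [-1.3,-3.5,0],"turn": [0,0,0]},
  {"hand": 9.4,"travel": [-1.3,-3.5,0],"turn": [0,0,0]},
  {"hand": 9.4,"travel": [-1.3,-3.5,0],"turn": [0,0,0]},
  {"hand": 9.4,"travel": [-1.3,-3.5,0],"turn": [0,0,0]},
  {"hand": 9.4,"travel": [-1.3,-3.5,0],"turn": [0,0,0]},
  {"hand": 9.4,"travel": [-1.3,-3.5,0],"turn": [0,0,0]},
  {"hand": 9.4,"travel": [-1.3,-3.5,0],"turn": [0,0,0]},
  {"hand": 9.4,"travel": [-1.3,-3.5,0],"turn": [0,0,0]},
  {"hand": 9.4,"travel": [0,0,0],"turn": [0,0,0]},
  {"hand": 9.4,"travel": [0,0,0],"turn": [0,0,0]},
])

```text
clock: 1.87
eef_pos: [0.4045, 0.0748, 0.2004]
tool_rot: [-0.045, 0.999, 0.0, -0.0]
ft_force: [-0.1, 0.4, -0.2]
finger_gap: 1.0
grasp_force: 0.0
```

```bash
python3 -c "
from h import *
plan(*T['bus'],.040)"
```

```text
turn z -0.3 travel cm after turn [ -3.45 -10.36  16.03] tilt [-5.e-04  4.e-04 -1.e+00] [0.4045 0.0748 0.2004] F [-0.1  0.4 -0.2] 1.8667
```

send_rows([
  {"hand": 9.4,"travel": [-1.15,-3.45,0],"turn": [0,0,-0.3]},
  {"hand": 9.4,"travel": [-1.15,-3.45,0],"turn": [0,0,0]},
  {"hand": 9.4,"travel": [-1.15,-3.46,0],"turn": [0,0,0]},
  {"hand": 9.4,"travel": [0,0,3],"turn": [0,0,0]},
  {"hand": 9.4,"travel": [0,0,3],"turn": [0,0,0]},
  {"hand": 9.4,"travel": [0,0,3],"turn": [0,0,0]},
  {"hand": 9.4,"travel": [0,0,2],"turn": [0,0,0]},
  {"hand": 9.4,"travel": [0,0,1],"turn": [0,0,0]},
  {"hand": 9.4,"travel": [0,0,0],"turn": [0,0,0]},
  {"hand": 9.4,"travel": [0,0,0],"turn": [0,0,0]},
])

```text
clock: 2.7
eef_pos: [0.4485, -0.0224, 0.0807]
tool_rot: [-0.05, 0.999, 0.0, -0.0]
ft_force: [0.5, 0.1, -0.1]
finger_gap: 0.999
grasp_force: 0.0
```

```bash
python3 -c "
from h import *
plan(*T['bus'],.040)
im=read_camera('scene');cv2.imwrite('pics/a.png',cv2.resize(im[100:260,280:490,::-1],None,fx=3,fy=3))"
```

```text
turn z 0.4 travel cm after turn [ 0.03 -0.26  4.07] tilt [-2.e-04  3.e-04 -1.e+00] [ 0.4485 -0.0224  0.0807] F [ 0.5  0.1 -0.1] 2.7
```

View pics/a.png

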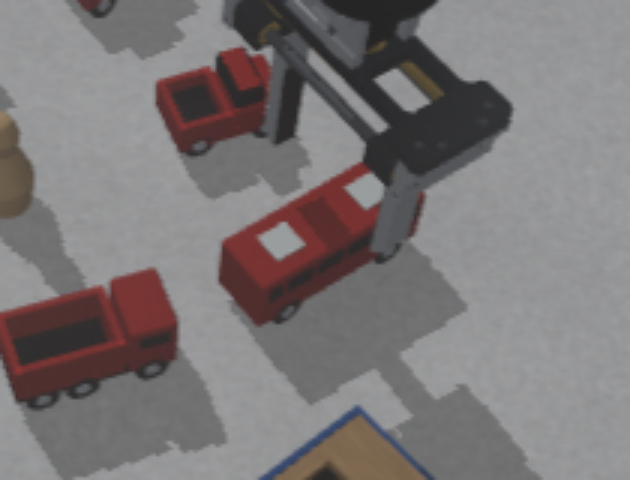

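The fingers straddle the bus, with the near one at (395,210) and the far one at (285,110), clear of the pickup. I'll descend and grip.

send_rows([
  {"hand": 9.4,"travel": [0,-0.2,2],"turn": [0,0,0.4]},
  {"hand": 9.4,"travel": [0,0,1.5],"turn": [0,0,0]},
  {"hand": 9.4,"travel": [0,0,0.57],"turn": [0,0,0]},
  {"hand": 7,"travel": [0,0,0],"turn": [0,0,0]},
  {"hand": 5.5,"travel": [0,0,0],"turn": [0,0,0]},
  {"hand": 4.6,"travel": [0,0,0],"turn": [0,0,0]},
  {"hand": 3,"travel": [0,0,0],"turn": [0,0,0]},
  {"hand": 3,"travel": [0,0,0],"turn": [0,0,0]},
  {"hand": 3,"travel": [0,0,0],"turn": [0,0,0]},
  {"hand": 3,"travel": [0,0,0],"turn": [0,0,0]},
])

```text
clock: 3.58
eef_pos: [0.4489, -0.0255, 0.0401]
tool_rot: [-0.046, 0.999, -0.0, 0.0]
ft_force: [0.3, 0.1, -0.0]
finger_gap: 0.542
grasp_force: 0.0
```

send_rows([
  {"hand": 3,"travel": [0,0,0],"turn": [0,0,0]},
  {"hand": 3,"travel": [0,0,0],"turn": [0,0,0]},
  {"hand": 3,"travel": [0,0,-0.5],"turn": [0,0,0]},
  {"hand": 3,"travel": [0,0,-1.5],"turn": [0,0,0]},
  {"hand": 3,"travel": [0,0,-2.5],"turn": [0,0,0]},
  {"hand": 3,"travel": [0,0,-2.5],"turn": [0,0,0]},
  {"hand": 3,"travel": [0,0,-2],"turn": [0,0,0]},
  {"hand": 3,"travel": [0,0,-1],"turn": [0,0,0]},
  {"hand": 3,"travel": [0,0,0],"turn": [0,0,0]},
  {"hand": 3,"travel": [0,0,0],"turn": [0,0,0]},
])

```text
clock: 4.42
eef_pos: [0.4484, -0.0254, 0.1394]
tool_rot: [-0.046, 0.999, -0.0, -0.0]
ft_force: [-0.3, -0.1, -3.0]
finger_gap: 0.485
grasp_force: 30.0
```

```bash
python3 -c "
from h import *
plan(*T['long']);print(state()['finger_gap']*94)
im=read_camera('scene');cv2.imwrite('pics/b.png',im[60:280,220:500,::-1].repeat(2,0).repeat(2,1))"
```

```text
turn z -5.1 travel cm after turn [-1.501e+01  3.339e+01 -1.000e-02] tilt [-2.e-04 -1.e-04 -1.e+00] [ 0.4484 -0.0254  0.1394] F [-0.3 -0.1 -3. ] 4.4167
45.59254585304756
```

View pics/b.png

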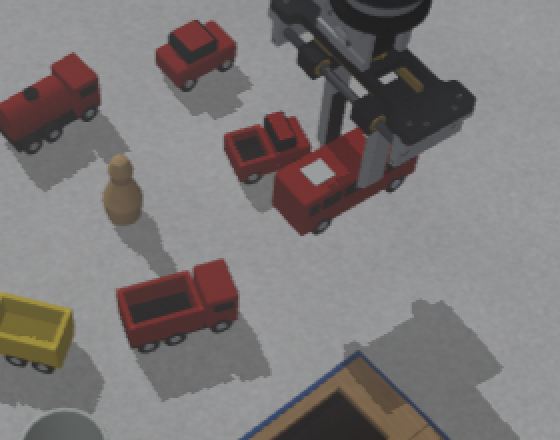

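The bus is held level, about 0.1 m up. Next I'll carry it to the long recess.

send_rows([
  {"hand": 3,"travel": [0,0,0],"turn": [0,0,-2.5]},
  {"hand": 3,"travel": [0,0,0],"turn": [0,0,-2.6]},
  {"hand": 3,"travel": [-0.8,1.7,0],"turn": [0,0,0]},
  {"hand": 3,"travel": [-1.5,3.4,0],"turn": [0,0,0]},
  {"hand": 3,"travel": [-1.5,3.4,0],"turn": [0,0,0]},
  {"hand": 3,"travel": [-1.5,3.4,0],"turn": [0,0,0]},
  {"hand": 3,"travel": [-1.5,3.4,0],"turn": [0,0,0]},
  {"hand": 3,"travel": [-1.5,3.4,0],"turn": [0,0,0]},
  {"hand": 3,"travel": [-1.5,3.4,0],"turn": [0,0,0]},
  {"hand": 3,"travel": [-1.5,3.4,0],"turn": [0,0,0]},
])

```text
clock: 5.3
eef_pos: [0.5123, 0.2471, 0.1369]
tool_rot: [-0.091, 0.996, -0.001, -0.002]
ft_force: [0.4, -0.8, -1.9]
finger_gap: 0.489
grasp_force: 30.0
```

send_rows([
  {"hand": 3,"travel": [-1.5,3.3,0],"turn": [0,0,0]},
  {"hand": 3,"travel": [-1.4,2.8,0],"turn": [0,0,0]},
  {"hand": 3,"travel": [-0.8,1.8,0],"turn": [0,0,0]},
  {"hand": 3,"travel": [0,0,0],"turn": [0,0,0]},
  {"hand": 3,"travel": [0,0,1.5],"turn": [0,0,0]},
  {"hand": 3,"travel": [0,0,2],"turn": [0,0,0]},
  {"hand": 3,"travel": [0,0,2],"turn": [0,0,0]},
  {"hand": 3,"travel": [0,0,1],"turn": [0,0,0]},
  {"hand": 3,"travel": [0,0,0],"turn": [0,0,0]},
  {"hand": 3,"travel": [0,0,0],"turn": [0,0,0]},
])

```text
clock: 6.13
eef_pos: [0.5349, 0.3291, 0.0731]
tool_rot: [-0.09, 0.996, -0.001, -0.002]
ft_force: [0.0, 0.1, -2.3]
finger_gap: 0.485
grasp_force: 30.0
```

```bash
python3 -c "
from h import *
plan(*T['long'],.049)
im=read_camera('scene');cv2.imwrite('pics/c.png',im[220:440,320:600,::-1].repeat(2,0).repeat(2,1))
im,M=masks('top')
for b in blobs(M['red']): print(b.mean(0).round(),rect(cast('top',b,.073)))"
```

```text
turn z 0.0 travel cm after turn [-0.14  0.08  2.41] tilt [-0.0033 -0.0016 -1.    ] [0.5349 0.3291 0.0731] F [ 0.   0.1 -2.3] 6.1333
[474. 344.] [ 441.2 -297.6   72.6   45.2    5. ]
[404. 340.] [ 440.1 -152.    73.1   43.9   -8.9]
[173. 291.] [500.8 321.5  58.7  57.5   8.9]
[481. 263.] [ 611.2 -308.   101.3   42.2   11.2]
[348. 252.] [611.  -29.7 101.5  41.8 -10.4]
```

View pics/c.png

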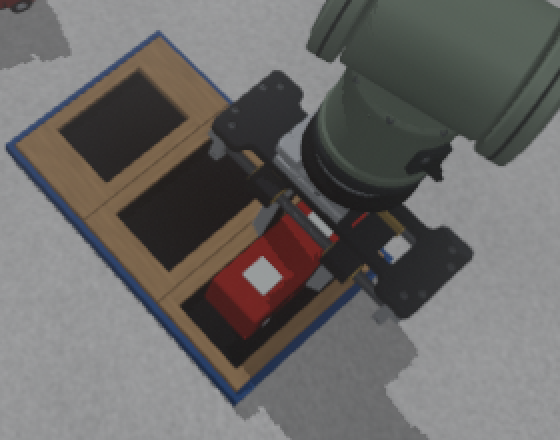

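The bus hangs above the long recess, over its outline at (260,300). Lowering it gently.

send_rows([
  {"hand": 3,"travel": [-0.1,0.1,1],"turn": [0,0,0]},
  {"hand": 3,"travel": [0,0,0.7],"turn": [0,0,0]},
  {"hand": 3,"travel": [0,0,0.4],"turn": [0,0,0]},
  {"hand": 3,"travel": [0,0,0.2],"turn": [0,0,0]},
  {"hand": 3,"travel": [0,0,0.1],"turn": [0,0,0]},
  {"hand": 3,"travel": [0,0,0],"turn": [0,0,0]},
  {"hand": 3,"travel": [0,0,0],"turn": [0,0,0]},
])

```text
clock: 6.82
eef_pos: [0.537, 0.3314, 0.0509]
tool_rot: [-0.091, 0.996, 0.0, 0.0]
ft_force: [0.2, -0.5, -2.2]
finger_gap: 0.481
grasp_force: 30.0
```

send_rows([
  {"hand": 3,"travel": [0,0,0.1],"turn": [0,0,0]},
  {"hand": 3,"travel": [0,0,0.08],"turn": [0,0,0]},
  {"hand": 3,"travel": [0,0,0],"turn": [0,0,0]},
  {"hand": 3,"travel": [0,0,0],"turn": [0,0,0]},
])

```text
clock: 7.15
eef_pos: [0.537, 0.3313, 0.0491]
tool_rot: [-0.09, 0.996, 0.0, 0.0]
ft_force: [0.1, 0.5, -2.6]
finger_gap: 0.485
grasp_force: 30.0
```

send_rows([
  {"hand": 5.2,"travel": [0,0,0],"turn": [0,0,0]},
  {"hand": 6,"travel": [0,0,0],"turn": [0,0,0]},
  {"hand": 7.5,"travel": [0,0,0],"turn": [0,0,0]},
  {"hand": 7.5,"travel": [0,0,0],"turn": [0,0,0]},
  {"hand": 7.5,"travel": [0,0,-2],"turn": [0,0,0]},
  {"hand": 7.5,"travel": [0,0,-3.5],"turn": [0,0,0]},
  {"hand": 9.4,"travel": [0,0,-3.5],"turn": [0,0,0]},
  {"hand": 9.4,"travel": [0,0,-3],"turn": [0,0,0]},
  {"hand": 9.4,"travel": [0,0,0],"turn": [0,0,0]},
  {"hand": 9.4,"travel": [0,0,0],"turn": [0,0,0]},
])

```text
clock: 7.98
eef_pos: [0.5388, 0.3322, 0.1723]
tool_rot: [-0.09, 0.996, 0.001, 0.003]
ft_force: [-0.1, -0.0, -0.6]
finger_gap: 0.994
grasp_force: 0.0
```

```bash
python3 -c "
from h import *
plan(*T['tipper'])"
```

```text
turn z 21.3 travel cm after turn [-14.86 -34.22  -0.05] tilt [ 0.006   0.0026 -1.    ] [0.5388 0.3322 0.1723] F [-0.1 -0.  -0.6] 7.9833
```

send_rows([
  {"hand": 9.4,"travel": [0,0,0],"turn": [0,0,7.1]},
  {"hand": 9.4,"travel": [0,0,0],"turn": [0,0,7.1]},
  {"hand": 9.4,"travel": [0,0,0],"turn": [0,0,7.1]},
  {"hand": 9.4,"travel": [-1.2,-2.7,0],"turn": [0,0,0]},
  {"hand": 9.4,"travel": [-1.5,-3.5,0],"turn": [0,0,0]},
  {"hand": 9.4,"travel": [-1.5,-3.5,0],"turn": [0,0,0]},
  {"hand": 9.4,"travel": [-1.5,-3.5,0],"turn": [0,0,0]},
  {"hand": 9.4,"travel": [-1.5,-3.5,0],"turn": [0,0,0]},
  {"hand": 9.4,"travel": [-1.5,-3.5,0],"turn": [0,0,0]},
  {"hand": 9.4,"travel": [-1.5,-3.5,0],"turn": [0,0,0]},
])

```text
clock: 8.82
eef_pos: [0.5906, 0.0775, 0.1665]
tool_rot: [0.095, 0.995, -0.0, -0.002]
ft_force: [1.3, 0.2, -0.1]
finger_gap: 0.998
grasp_force: 0.0
```

send_rows([
  {"hand": 9.4,"travel": [-1.5,-3.5,0],"turn": [0,0,0]},
  {"hand": 9.4,"travel": [-1.5,-3.5,0],"turn": [0,0,0]},
  {"hand": 9.4,"travel": [-1.5,-3.5,0],"turn": [0,0,0]},
  {"hand": 9.4,"travel": [0,0,2],"turn": [0,0,0]},
  {"hand": 9.4,"travel": [0,0,3],"turn": [0,0,0]},
  {"hand": 9.4,"travel": [0,0,2.5],"turn": [0,0,0]},
  {"hand": 9.4,"travel": [0,0,1],"turn": [0,0,0]},
  {"hand": 9.4,"travel": [0,0,0],"turn": [0,0,0]},
  {"hand": 9.4,"travel": [0,0,0],"turn": [0,0,0]},
])

```text
clock: 9.57
eef_pos: [0.6154, -0.032, 0.0827]
tool_rot: [0.095, 0.995, 0.0, -0.001]
ft_force: [0.4, 0.8, -0.1]
finger_gap: 0.999
grasp_force: 0.0
```

```bash
python3 -c "
from h import *
plan(*T['tipper'],.042)
im=read_camera('scene');cv2.imwrite('pics/d.png',im[130:430,220:530,::-1].repeat(2,0).repeat(2,1))"
```

```text
turn z -0.0 travel cm after turn [-0.46  0.09  4.07] tilt [-2.7e-03  5.0e-04 -1.0e+00] [ 0.6154 -0.032   0.0827] F [ 0.4  0.8 -0.1] 9.5667
```

View pics/d.png

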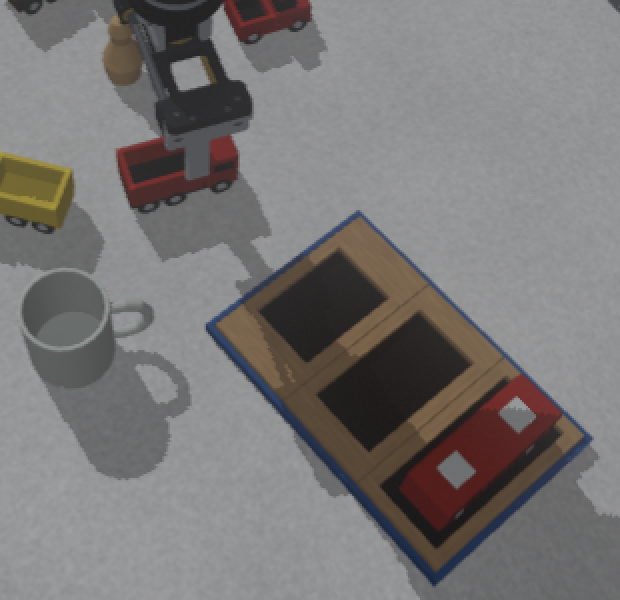

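The bus sits in the long recess and looks level at (480,450). The near finger is at the tipper's side (200,155) and the skittle is clear. Gripping the tipper.

send_rows([
  {"hand": 9.4,"travel": [-0.46,0.1,2],"turn": [0,0,0]},
  {"hand": 9.4,"travel": [0,0,1.5],"turn": [0,0,0]},
  {"hand": 8,"travel": [0,0,0.57],"turn": [0,0,0]},
  {"hand": 7,"travel": [0,0,0],"turn": [0,0,0]},
  {"hand": 5.5,"travel": [0,0,0],"turn": [0,0,0]},
  {"hand": 4.6,"travel": [0,0,0],"turn": [0,0,0]},
  {"hand": 3,"travel": [0,0,0],"turn": [0,0,0]},
  {"hand": 3,"travel": [0,0,0],"turn": [0,0,0]},
  {"hand": 3,"travel": [0,0,0],"turn": [0,0,0]},
  {"hand": 3,"travel": [0,0,0],"turn": [0,0,0]},
])

```text
clock: 10.45
eef_pos: [0.6215, -0.0321, 0.0438]
tool_rot: [0.095, 0.995, 0.0, 0.0]
ft_force: [0.8, 0.3, 1.7]
finger_gap: 0.474
grasp_force: 30.0
```

send_rows([
  {"hand": 3,"travel": [0,0,0],"turn": [0,0,0]},
  {"hand": 3,"travel": [0,0,0],"turn": [0,0,0]},
])

```text
clock: 10.62
eef_pos: [0.6215, -0.0321, 0.0438]
tool_rot: [0.095, 0.995, 0.0, 0.0]
ft_force: [-0.3, 1.6, 2.5]
finger_gap: 0.475
grasp_force: 30.0
```

send_rows([
  {"hand": 3,"travel": [0,0,-0.5],"turn": [0,0,0]},
  {"hand": 3,"travel": [0,0,-1.5],"turn": [0,0,0]},
  {"hand": 3,"travel": [0,0,-2.5],"turn": [0,0,0]},
  {"hand": 3,"travel": [0,0,-2.5],"turn": [0,0,0]},
  {"hand": 3,"travel": [0,0,-2.5],"turn": [0,0,0]},
  {"hand": 3,"travel": [0,0,-1.5],"turn": [0,0,0]},
  {"hand": 3,"travel": [0,0,-1],"turn": [0,0,0]},
  {"hand": 3,"travel": [0,0,0],"turn": [0,0,0]},
  {"hand": 3,"travel": [0,0,0],"turn": [0,0,0]},
])

```text
clock: 11.37
eef_pos: [0.6208, -0.0323, 0.1629]
tool_rot: [0.095, 0.995, -0.0, -0.0]
ft_force: [0.3, 0.1, -1.8]
finger_gap: 0.472
grasp_force: 30.0
```

```bash
python3 -c "
from h import *
plan(*T['medium'])
im,M=masks('top')
for b in blobs(M['red']):
  if b[:,0].mean()<300: print('bus in tray',b.mean(0).round(),rect(cast('top',b,.043)))
T2=cast('top',blobs(M['black'],1000)[0],.009)
for z in(.017,.009):
  for b in blobs(M['black'],100): print(rect(cast('top',b,z))) if b[:,0].max()<300 else 0
"
```

```text
turn z -21.3 travel cm after turn [ 1.82 28.06  0.  ] tilt [-5.e-04 -1.e-04 -1.e+00] [ 0.6208 -0.0323  0.1629] F [ 0.3  0.1 -1.8] 11.3667
bus in tray [175. 275.] [538.8 331.8 136.6  58.6  10.3]
[525.8  94.3  86.9  22.1   1.2]
[569.4 149.6  96.   64.   11. ]
[553.2 238.7 122.1  62.9  10.4]
[537.2 325.7 150.   58.5   7.9]
[526.6  95.   87.7  22.2   1.2]
[570.7 150.7  96.8  64.5  11. ]
[554.3 240.6 123.1  63.4  10.4]
[538.2 328.3 151.3  59.    7.9]
```

send_rows([
  {"hand": 3,"travel": [0,0,0],"turn": [0,0,-5]},
  {"hand": 3,"travel": [0,0,0],"turn": [0,0,-6.3]},
  {"hand": 3,"travel": [0,0,0],"turn": [0,0,-6]},
  {"hand": 3,"travel": [0,0,0],"turn": [0,0,-4]},
  {"hand": 3,"travel": [0.1,2,0],"turn": [0,0,0]},
  {"hand": 3,"travel": [0.2,3.5,0],"turn": [0,0,0]},
  {"hand": 3,"travel": [0.3,3.5,0],"turn": [0,0,0]},
  {"hand": 3,"travel": [0.2,3.5,0],"turn": [0,0,0]},
  {"hand": 3,"travel": [0.2,3.5,0],"turn": [0,0,0]},
  {"hand": 3,"travel": [0.2,3.5,0],"turn": [0,0,0]},
])

```text
clock: 12.25
eef_pos: [0.5721, 0.1585, 0.1608]
tool_rot: [-0.09, 0.996, -0.0, -0.002]
ft_force: [0.2, -0.6, -1.1]
finger_gap: 0.475
grasp_force: 30.0
```

send_rows([
  {"hand": 3,"travel": [0.2,3.5,0],"turn": [0,0,0]},
  {"hand": 3,"travel": [0.2,3,0],"turn": [0,0,0]},
  {"hand": 3,"travel": [0.2,2,0],"turn": [0,0,0]},
  {"hand": 3,"travel": [0,0,2],"turn": [0,0,0]},
  {"hand": 3,"travel": [0,0,3],"turn": [0,0,0]},
  {"hand": 3,"travel": [0,0,2],"turn": [0,0,0]},
  {"hand": 3,"travel": [0,0,1],"turn": [0,0,0]},
  {"hand": 3,"travel": [0,0,0],"turn": [0,0,0]},
  {"hand": 3,"travel": [0,0,0],"turn": [0,0,0]},
  {"hand": 3,"travel": [0,0,0],"turn": [0,0,0]},
])

```text
clock: 13.08
eef_pos: [0.554, 0.24, 0.0842]
tool_rot: [-0.09, 0.996, 0.0, 0.001]
ft_force: [0.6, 0.2, -1.7]
finger_gap: 0.472
grasp_force: 30.0
```

```bash
python3 -c "
from h import *
plan(*T['medium'],.0528)
im=read_camera('scene');cv2.imwrite('pics/e.png',im[200:440,280:590,::-1].repeat(2,0).repeat(2,1))"
```

```text
turn z 0.0 travel cm after turn [0.14 0.08 3.14] tilt [ 1.7e-03  5.0e-04 -1.0e+00] [0.554  0.24   0.0842] F [ 0.6  0.2 -1.7] 13.0833
```

View pics/e.png

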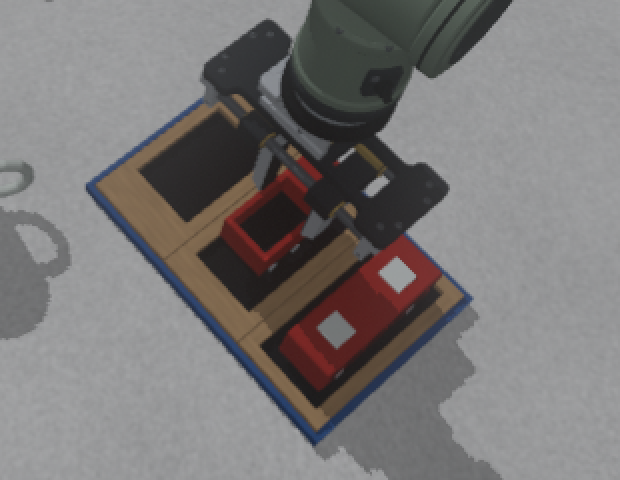

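The tipper is held level over the middle recess, around (270,220), and the bus is seated and clear. Lowering it.

send_rows([
  {"hand": 3,"travel": [0.1,0.1,1.3],"turn": [0,0,0]},
  {"hand": 3,"travel": [0,0,0.9],"turn": [0,0,0]},
  {"hand": 3,"travel": [0,0,0.5],"turn": [0,0,0]},
  {"hand": 3,"travel": [0,0,0.2],"turn": [0,0,0]},
  {"hand": 3,"travel": [0,0,0.1],"turn": [0,0,0]},
  {"hand": 3,"travel": [0,0,0],"turn": [0,0,0]},
  {"hand": 3,"travel": [0,0,0],"turn": [0,0,0]},
  {"hand": 3,"travel": [0,0,0],"turn": [0,0,0]},
])

```text
clock: 13.8
eef_pos: [0.5522, 0.2408, 0.0535]
tool_rot: [-0.09, 0.996, 0.0, 0.0]
ft_force: [0.2, 0.3, -1.1]
finger_gap: 0.469
grasp_force: 30.0
```

send_rows([
  {"hand": 3,"travel": [0,0,0.08],"turn": [0,0,0]},
  {"hand": 3,"travel": [0,0,0],"turn": [0,0,0]},
  {"hand": 5.2,"travel": [0,0,0],"turn": [0,0,0]},
  {"hand": 6,"travel": [0,0,0],"turn": [0,0,0]},
  {"hand": 7,"travel": [0,0,0],"turn": [0,0,0]},
  {"hand": 7,"travel": [0,0,0],"turn": [0,0,0]},
  {"hand": 7,"travel": [0,0,-2],"turn": [0,0,0]},
  {"hand": 7,"travel": [0,0,-3.5],"turn": [0,0,0]},
  {"hand": 9.4,"travel": [0,0,-3.5],"turn": [0,0,0]},
  {"hand": 9.4,"travel": [0,0,-3.5],"turn": [0,0,0]},
])

```text
clock: 14.63
eef_pos: [0.5511, 0.2405, 0.1783]
tool_rot: [-0.09, 0.996, -0.0, -0.001]
ft_force: [1.0, -0.3, 1.8]
finger_gap: 0.852
grasp_force: 0.0
```

send_rows([
  {"hand": 9.4,"travel": [0,0,-2],"turn": [0,0,0]},
  {"hand": 9.4,"travel": [0,0,0],"turn": [0,0,0]},
  {"hand": 9.4,"travel": [0,0,0],"turn": [0,0,0]},
])

```text
clock: 14.88
eef_pos: [0.5527, 0.241, 0.1989]
tool_rot: [-0.09, 0.996, 0.0, 0.002]
ft_force: [-0.3, 0.4, -0.2]
finger_gap: 0.996
grasp_force: 0.0
```

```bash
python3 -c "
from h import *
plan(*T['saloon'])"
```

```text
turn z 4.2 travel cm after turn [ 17.   -54.03  -0.09] tilt [ 3.2e-03  9.0e-04 -1.0e+00] [0.5527 0.241  0.1989] F [-0.3  0.4 -0.2] 14.8833
```

send_rows([
  {"hand": 9.4,"travel": [0,0,0],"turn": [0,0,4.2]},
  {"hand": 9.4,"travel": [0.5,-1.5,0],"turn": [0,0,0]},
  {"hand": 9.4,"travel": [1.1,-3.5,0],"turn": [0,0,0]},
  {"hand": 9.4,"travel": [1.1,-3.5,0],"turn": [0,0,0]},
  {"hand": 9.4,"travel": [1.1,-3.5,0],"turn": [0,0,0]},
  {"hand": 9.4,"travel": [1.1,-3.5,0],"turn": [0,0,0]},
  {"hand": 9.4,"travel": [1.1,-3.5,0],"turn": [0,0,0]},
  {"hand": 9.4,"travel": [1.1,-3.5,0],"turn": [0,0,0]},
  {"hand": 9.4,"travel": [1.1,-3.5,0],"turn": [0,0,0]},
  {"hand": 9.4,"travel": [1.1,-3.5,0],"turn": [0,0,0]},
])

```text
clock: 15.72
eef_pos: [0.4882, -0.0645, 0.1951]
tool_rot: [-0.055, 0.999, 0.001, -0.002]
ft_force: [-0.2, -0.1, -0.2]
finger_gap: 0.999
grasp_force: 0.0
```

send_rows([
  {"hand": 9.4,"travel": [1.1,-3.5,0],"turn": [0,0,0]},
  {"hand": 9.4,"travel": [1.1,-3.5,0],"turn": [0,0,0]},
  {"hand": 9.4,"travel": [1.1,-3.5,0],"turn": [0,0,0]},
  {"hand": 9.4,"travel": [1.1,-3.5,0],"turn": [0,0,0]},
  {"hand": 9.4,"travel": [1.1,-3.5,0],"turn": [0,0,0]},
  {"hand": 9.4,"travel": [1.1,-3.5,0],"turn": [0,0,0]},
  {"hand": 9.4,"travel": [1.1,-3.5,0],"turn": [0,0,0]},
  {"hand": 9.4,"travel": [0,0,0],"turn": [0,0,0]},
  {"hand": 9.4,"travel": [0,0,0],"turn": [0,0,0]},
])

```text
clock: 16.47
eef_pos: [0.4384, -0.3154, 0.1951]
tool_rot: [-0.052, 0.999, 0.002, -0.002]
ft_force: [0.1, 0.6, -0.1]
finger_gap: 1.0
grasp_force: 0.0
```

```bash
python3 -c "
from h import *
plan(*T['saloon'],.033)
im=read_camera('scene');cv2.imwrite('pics/f.png',im[30:430,190:590,::-1])
im,M=masks('top')
for b in blobs(M['red']): print(b.mean(0).round(),rect(cast('top',b,.022)),rect(cast('top',b,.043)))"
```

```text
turn z -0.2 travel cm after turn [-0.42 -0.   16.21] tilt [-0.0033  0.0032 -1.    ] [ 0.4384 -0.3154  0.1951] F [ 0.1  0.6 -0.1] 16.4667
[475. 345.] [ 442.1 -312.7   76.6   46.4    6.2] [ 441.6 -305.5   75.    45.4    6.2]
[404. 340.] [ 441.2 -161.4   77.3   46.2   -8.8] [ 440.8 -157.5   75.6   45.2   -8.8]
[218. 273.] [553.9 246.  114.4  54.3  10.4] [550.9 240.9 111.9  53.1  10.4]
[175. 275.] [541.1 339.5 139.5  59.3  11. ] [538.5 332.4 136.5  58.   11. ]
[481. 263.] [ 621.9 -326.4  107.    44.4   11. ] [ 617.5 -318.9  104.7   43.5   11. ]
```

View pics/f.png

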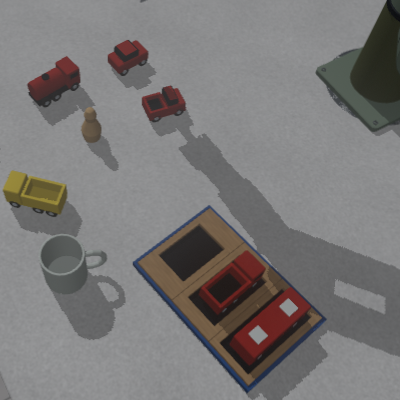

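The bus and tipper sit in their recesses, measured within 3 mm of the insert centres. Tanker, pickup, skittle and mug have not moved. The hand is above the saloon, out of view at the top; descending.

send_rows([
  {"hand": 9.4,"travel": [-0.4,0,2],"turn": [0,0,0]},
  {"hand": 9.4,"travel": [0,0,3.5],"turn": [0,0,0]},
  {"hand": 9.4,"travel": [0,0,3.5],"turn": [0,0,0]},
  {"hand": 9.4,"travel": [0,0,2],"turn": [0,0,0]},
  {"hand": 9.4,"travel": [0,0,1],"turn": [0,0,0]},
  {"hand": 9.4,"travel": [0,0,0],"turn": [0,0,0]},
  {"hand": 9.4,"travel": [0,0,0],"turn": [0,0,0]},
  {"hand": 9.4,"travel": [0,0,0],"turn": [0,0,0]},
])

```text
clock: 17.23
eef_pos: [0.4462, -0.3146, 0.0793]
tool_rot: [-0.054, 0.999, -0.001, 0.001]
ft_force: [-0.3, -0.5, 0.7]
finger_gap: 1.001
grasp_force: 0.0
```

```bash
python3 -c "
from h import *
plan(*T['saloon'],.033)
im=read_camera('scene');cv2.imwrite('pics/g.png',im[0:160,210:430,::-1].repeat(3,0).repeat(3,1))"
```

```text
turn z 0.0 travel cm after turn [0.43 0.06 4.63] tilt [ 0.0024 -0.0023 -1.    ] [ 0.4462 -0.3146  0.0793] F [-0.3 -0.5  0.7] 17.2333
```

View pics/g.png

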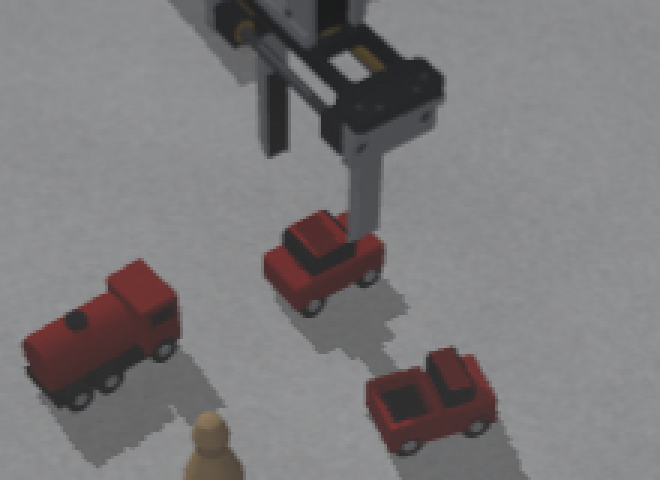

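The hand straddles the saloon (closed cabin at (320,245)), with the near finger at (365,200) and the pickup and tanker clear.

send_rows([
  {"hand": 8.5,"travel": [0,0,2],"turn": [0,0,0]},
  {"hand": 8,"travel": [0,0,1.6],"turn": [0,0,0]},
  {"hand": 8,"travel": [0,0,0.8],"turn": [0,0,0]},
  {"hand": 8,"travel": [0,0,0],"turn": [0,0,0]},
  {"hand": 8,"travel": [0,0,0],"turn": [0,0,0]},
  {"hand": 8,"travel": [0,0,0],"turn": [0,0,0]},
])

```text
clock: 17.78
eef_pos: [0.4458, -0.3149, 0.0348]
tool_rot: [-0.054, 0.999, -0.001, 0.001]
ft_force: [0.4, -1.0, 0.2]
finger_gap: 0.849
grasp_force: 0.0
```

```bash
python3 -c "
from h import *
plan(*T['saloon'],.033)"
```

```text
turn z -0.0 travel cm after turn [0.37 0.08 0.18] tilt [ 0.0018 -0.0018 -1.    ] [ 0.4458 -0.3149  0.0348] F [ 0.4 -1.   0.2] 17.7833
```

send_rows([
  {"hand": 7,"travel": [0.35,0.1,0.15],"turn": [0,0,0]},
  {"hand": 6,"travel": [0,0,0],"turn": [0,0,0]},
  {"hand": 5.2,"travel": [0,0,0],"turn": [0,0,0]},
  {"hand": 4.6,"travel": [0,0,0],"turn": [0,0,0]},
  {"hand": 3,"travel": [0,0,0],"turn": [0,0,0]},
  {"hand": 3,"travel": [0,0,0],"turn": [0,0,0]},
  {"hand": 3,"travel": [0,0,0],"turn": [0,0,0]},
  {"hand": 3,"travel": [0,0,0],"turn": [0,0,0]},
  {"hand": 3,"travel": [0,0,0],"turn": [0,0,0]},
])

```text
clock: 18.53
eef_pos: [0.4413, -0.3131, 0.032]
tool_rot: [-0.054, 0.999, 0.0, -0.0]
ft_force: [-0.6, 1.8, 2.3]
finger_gap: 0.421
grasp_force: 30.0
```

send_rows([
  {"hand": 3,"travel": [0,0,-0.5],"turn": [0,0,0]},
  {"hand": 3,"travel": [0,0,-1],"turn": [0,0,0]},
  {"hand": 3,"travel": [0,0,-2],"turn": [0,0,0]},
  {"hand": 3,"travel": [0,0,-2.5],"turn": [0,0,0]},
  {"hand": 3,"travel": [0,0,-2.5],"turn": [0,0,0]},
  {"hand": 3,"travel": [0,0,-2.5],"turn": [0,0,0]},
  {"hand": 3,"travel": [0,0,-1.5],"turn": [0,0,0]},
  {"hand": 3,"travel": [0,0,-1],"turn": [0,0,0]},
  {"hand": 3,"travel": [0,0,0],"turn": [0,0,0]},
  {"hand": 3,"travel": [0,0,0],"turn": [0,0,0]},
])

```text
clock: 19.37
eef_pos: [0.4413, -0.3135, 0.1672]
tool_rot: [-0.054, 0.999, -0.0, 0.0]
ft_force: [-0.5, 0.8, -1.5]
finger_gap: 0.424
grasp_force: 30.0
```

```bash
python3 -c "
from h import *
plan(*T['short'])
im=read_camera('scene');cv2.imwrite('pics/g2.png',im[0:160,210:430,::-1].repeat(3,0).repeat(3,1))"
```

```text
turn z -4.2 travel cm after turn [-2.091e+01  4.340e+01 -2.000e-02] tilt [ 5.e-04 -6.e-04 -1.e+00] [ 0.4413 -0.3135  0.1672] F [-0.5  0.8 -1.5] 19.3667
```

View pics/g2.png

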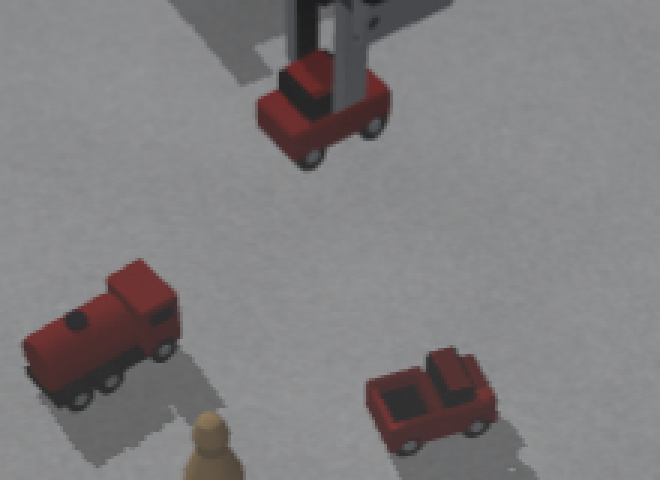

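The saloon is held level at (325,110). Carrying it to the short recess.

send_rows([
  {"hand": 3,"travel": [0,0,0],"turn": [0,0,-4.2]},
  {"hand": 3,"travel": [-0.7,1.5,0],"turn": [0,0,0]},
  {"hand": 3,"travel": [-1.2,2.5,0],"turn": [0,0,0]},
  {"hand": 3,"travel": [-1.5,3.2,0],"turn": [0,0,0]},
  {"hand": 3,"travel": [-1.6,3.2,0],"turn": [0,0,0]},
  {"hand": 3,"travel": [-1.6,3.2,0],"turn": [0,0,0]},
  {"hand": 3,"travel": [-1.5,3.2,0],"turn": [0,0,0]},
  {"hand": 3,"travel": [-1.5,3.2,0],"turn": [0,0,0]},
  {"hand": 3,"travel": [-1.5,3.2,0],"turn": [0,0,0]},
  {"hand": 3,"travel": [-1.5,3.2,0],"turn": [0,0,0]},
])

```text
clock: 20.25
eef_pos: [0.5164, -0.029, 0.1649]
tool_rot: [-0.09, 0.996, 0.001, -0.002]
ft_force: [0.5, -0.1, -1.1]
finger_gap: 0.422
grasp_force: 30.0
```

send_rows([
  {"hand": 3,"travel": [-1.5,3.2,0],"turn": [0,0,0]},
  {"hand": 3,"travel": [-1.5,3.2,0],"turn": [0,0,0]},
  {"hand": 3,"travel": [-1.5,3.2,0],"turn": [0,0,0]},
  {"hand": 3,"travel": [-1.5,3.2,0],"turn": [0,0,0]},
  {"hand": 3,"travel": [-1.4,2.7,0],"turn": [0,0,0]},
  {"hand": 3,"travel": [-0.9,1.5,0],"turn": [0,0,0]},
  {"hand": 3,"travel": [0,0,2],"turn": [0,0,0]},
  {"hand": 3,"travel": [0,0,3],"turn": [0,0,0]},
  {"hand": 3,"travel": [0,0,2],"turn": [0,0,0]},
  {"hand": 3,"travel": [0,0,1],"turn": [0,0,0]},
])

```text
clock: 21.08
eef_pos: [0.5645, 0.1509, 0.0814]
tool_rot: [-0.091, 0.996, -0.0, -0.005]
ft_force: [-0.9, 0.3, -1.7]
finger_gap: 0.421
grasp_force: 30.0
```

send_rows([
  {"hand": 3,"travel": [0,0,0],"turn": [0,0,0]},
  {"hand": 3,"travel": [0,0,0],"turn": [0,0,0]},
  {"hand": 3,"travel": [0,0,0],"turn": [0,0,0]},
])

```text
clock: 21.33
eef_pos: [0.5697, 0.1511, 0.088]
tool_rot: [-0.09, 0.996, 0.0, 0.001]
ft_force: [0.4, -0.1, -0.4]
finger_gap: 0.421
grasp_force: 30.0
```

```bash
python3 -c "
from h import *
plan(*T['short'],.041)
im=read_camera('scene');cv2.imwrite('pics/i.png',im[180:420,280:590,::-1].repeat(2,0).repeat(2,1))"
```

```text
turn z 0.0 travel cm after turn [0.08 0.   4.7 ] tilt [ 1.9e-03  2.0e-04 -1.0e+00] [0.5697 0.1511 0.088 ] F [ 0.4 -0.1 -0.4] 21.3333
```

View pics/i.png

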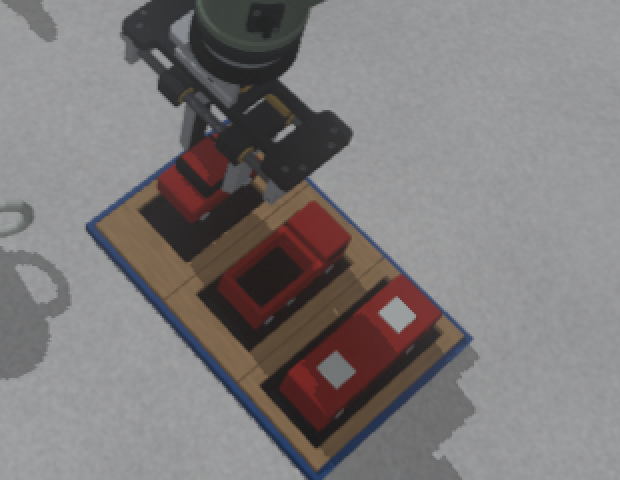

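The saloon hangs level over the short recess at (205,180). Tipper and bus are seated.

send_rows([
  {"hand": 3,"travel": [0.05,0,1.5],"turn": [0,0,0]},
  {"hand": 3,"travel": [0,0,1.5],"turn": [0,0,0]},
  {"hand": 3,"travel": [0,0,0.8],"turn": [0,0,0]},
  {"hand": 3,"travel": [0,0,0.4],"turn": [0,0,0]},
  {"hand": 3,"travel": [0,0,0.2],"turn": [0,0,0]},
  {"hand": 3,"travel": [0,0,0.1],"turn": [0,0,0]},
  {"hand": 3,"travel": [0,0,0],"turn": [0,0,0]},
  {"hand": 3,"travel": [0,0,0],"turn": [0,0,0]},
  {"hand": 3,"travel": [0,0,0],"turn": [0,0,0]},
])

```text
clock: 22.13
eef_pos: [0.5688, 0.1511, 0.0427]
tool_rot: [-0.09, 0.996, 0.0, 0.001]
ft_force: [0.7, -0.6, -0.4]
finger_gap: 0.425
grasp_force: 30.0
```

send_rows([
  {"hand": 3,"travel": [0,0,0.1],"turn": [0,0,0]},
  {"hand": 3,"travel": [0,0,0.05],"turn": [0,0,0]},
  {"hand": 3,"travel": [0,0,0],"turn": [0,0,0]},
  {"hand": 3,"travel": [0,0,0],"turn": [0,0,0]},
])

```text
clock: 22.47
eef_pos: [0.5686, 0.1511, 0.041]
tool_rot: [-0.09, 0.996, 0.0, 0.0]
ft_force: [-0.9, -0.6, 1.5]
finger_gap: 0.426
grasp_force: 30.0
```

send_rows([
  {"hand": 5.2,"travel": [0,0,0],"turn": [0,0,0]},
  {"hand": 6,"travel": [0,0,0],"turn": [0,0,0]},
  {"hand": 7,"travel": [0,0,0],"turn": [0,0,0]},
  {"hand": 7,"travel": [0,0,0],"turn": [0,0,0]},
  {"hand": 7,"travel": [0,0,-1.5],"turn": [0,0,0]},
  {"hand": 7,"travel": [0,0,-3],"turn": [0,0,0]},
  {"hand": 7,"travel": [0,0,-3.5],"turn": [0,0,0]},
  {"hand": 7,"travel": [0,0,-3.5],"turn": [0,0,0]},
  {"hand": 7,"travel": [0,0,-3],"turn": [0,0,0]},
  {"hand": 7,"travel": [0,0,-1.5],"turn": [0,0,0]},
])

```text
clock: 23.3
eef_pos: [0.5705, 0.1514, 0.2055]
tool_rot: [-0.091, 0.996, 0.0, 0.004]
ft_force: [1.0, 0.3, 1.1]
finger_gap: 0.744
grasp_force: 0.0
```

send_rows([
  {"hand": 7,"travel": [1,-3.5,0],"turn": [0,0,0]},
  {"hand": 7,"travel": [1,-3.5,0],"turn": [0,0,0]},
  {"hand": 7,"travel": [1,-3.5,0],"turn": [0,0,0]},
  {"hand": 7,"travel": [1,-3.5,0],"turn": [0,0,0]},
  {"hand": 7,"travel": [1,-3.5,0],"turn": [0,0,0]},
  {"hand": 7,"travel": [0,0,0],"turn": [0,0,0]},
  {"hand": 7,"travel": [0,0,0],"turn": [0,0,0]},
  {"hand": 7,"travel": [0,0,0],"turn": [0,0,0]},
])

```text
clock: 23.97
eef_pos: [0.5505, -0.0298, 0.2003]
tool_rot: [-0.09, 0.996, 0.0, -0.0]
ft_force: [0.9, 0.1, 1.4]
finger_gap: 0.743
grasp_force: 0.0
```

```bash
python3 -c "
from h import *
im=read_camera('scene');cv2.imwrite('pics/j.png',im[200:440,280:590,::-1].repeat(2,0).repeat(2,1))
im,M=masks('top')
for b in blobs(M['red']): print(b.mean(0).round(),rect(cast('top',b,.031)),rect(cast('top',b,.043)))
print(state()['ft_force'],state()['finger_gap'])"
```

```text
[262. 268.] [571.2 150.6  83.2  48.7  10.3] [569.3 148.9  82.2  48.1  10.3]
[218. 273.] [552.2 243.6 112.8  53.5  10.3] [550.6 240.7 111.4  52.8  10.3]
[176. 274.] [540.1 336.3 138.2  59.7  10.5] [538.6 332.2 136.5  58.9  10.5]
[481. 263.] [ 620.  -322.5  105.9   44.6   11.7] [ 617.5 -318.2  104.6   44.1   11.7]
[-0.45094315 -0.14661924  1.1578995 ] 0.7473341557742844
```

View pics/j.png

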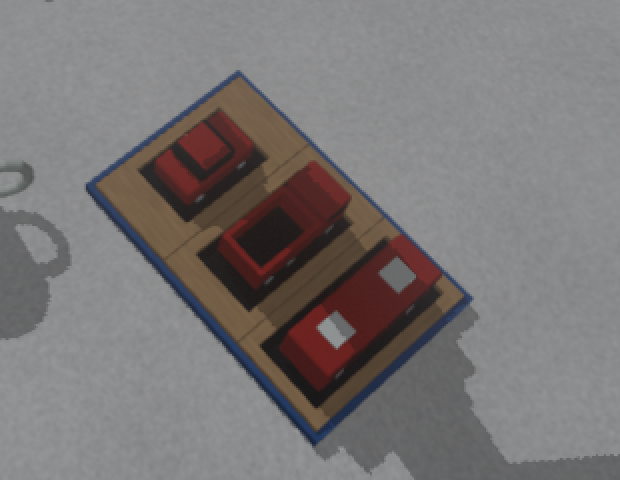

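All three sit flat in their recesses (saloon at (205,155), tipper at (285,225), bus at (360,310)), measured within about 3 mm of the insert centres, and the hand is clear.

```bash
python3 -c "
from rig import *
print(job_done())"
```

```text
the job is handed in; nothing more can be done
None
```

The bus, tipper and saloon are released and flat in the long, middle and short recesses, about 3 mm from centre by the last camera check; the tanker, pickup, skittle and mug were not touched, and the job was handed in at about 24 s (no verdict returned).

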